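Sweep used syringe filters into the tray's waste trough and shut its lid

TASK

Clear the used syringe filters off the steel sample tray: with the fingertips, sweep all three across the tray and over the edge into the waste trough along its side, without picking any of them up. Then swing the trough's lid over and press it fully shut, to keep the solvent vapour in. Leave the three vials standing where they are on the tray, and disturb nothing else on the bench.

Things in the scene. Friction and masses are not known exactly. Their poses are not given: they have to be found in the camera images.
- tray: Stainless steel sample tray, fixed to the bench, 216 mm (its x) by 235 mm (its y), turned by up to 0.35 rad. Origin at bench height under the deck. Flat deck at z = 32 mm: x = -105 to 105, y = -131 to 50 mm. A rim up to z = 43 mm runs along both x ends and the -y side; the +y side of the deck is an open edge with the waste trough beyond it
- deck_edge (a point): Middle of the deck's open edge, where things drop into the trough: in the tray's frame x = 0, y = 50, z = 32 mm
- trough (a point): Centre of the waste trough's floor: in the tray's frame x = 0, y = 74, z = 5 mm. The trough runs the whole length of the tray along x, from y = 50 to 98 mm; its outer wall (y = 98 to 101 mm) is 40 mm high
- lid (a joint): Hinge angle of the trough's steel lid, rad: 0 = shut (level over the trough), 1.57 = upright, limit 2.6. It starts swung open to the outside (+y of the tray), at 2.1 to 2.5; a friction hinge keeps it wherever it is left (under 2 N at its free edge moves it)
- lid_hinge (a point): Middle of the lid's hinge line, which runs along the tray's x: in the tray's frame x = 0, y = 101, z = 43 mm
- lid_edge (a point): Middle of the lid's free edge; moves with the lid. The lid is 2 mm sheet, 206 mm long, 53 mm from hinge to free edge, with an 8 mm lip turned down along the free edge and a small finger tab. Shut, its top is at z = 45 mm and its lip ends 4 mm above the deck
- filter_1 (a point): Centre (half-way up) of one used syringe filter: a round flat plastic disc 27 mm across with a short nozzle on top, 19 mm high overall, about 14 g, lying loose on the deck with its nozzle up (as solid, it is a cylinder 26 mm across and 19 mm high)
- filter_2 (a point): Centre (half-way up) of one used syringe filter: a round flat plastic disc 27 mm across with a short nozzle on top, 19 mm high overall, about 14 g, lying loose on the deck with its nozzle up (as solid, it is a cylinder 26 mm across and 19 mm high)
- filter_3 (a point): Centre (half-way up) of one used syringe filter: a round flat plastic disc 27 mm across with a short nozzle on top, 19 mm high overall, about 14 g, lying loose on the deck with its nozzle up (as solid, it is a cylinder 26 mm across and 19 mm high)
- vial_1 (a point): Centre (half-way up) of a filled sample vial, 12 mm across and 32 mm tall with cap, about 14 g, standing loose and upright on the deck along the -y rim. To be left alone
- vial_2 (a point): Centre (half-way up) of a filled sample vial, 12 mm across and 32 mm tall with cap, about 14 g, standing loose and upright on the deck along the -y rim. To be left alone
- vial_3 (a point): Centre (half-way up) of a filled sample vial, 12 mm across and 32 mm tall with cap, about 14 g, standing loose and upright on the deck along the -y rim. To be left alone
- syringe: Plastic 10 ml syringe, 117 mm long, 20 mm high, lying loose on the bench to the right of the tray. To be left alone
- tweezers: Steel tweezers, 120 mm long, 8 mm high, lying loose on the bench to the right of the tray. To be left alone
- marker: Marker pen, 136 mm long, 16 mm high, lying loose on the bench to the right of the tray. To be left alone
- used_filter_1: The same filter as filter_1; origin at the centre of its flat underside
- used_filter_2: The same filter as filter_2; origin at the centre of its flat underside
- used_filter_3: The same filter as filter_3; origin at the centre of its flat underside

How it is judged:
By the outcome, as a careful person would: the job done as asked, in the order asked, and still so for the second after the job is handed in, with the robot touching nothing.
It also fails if it takes over 48 s, if anything falls off the work surface, if the arm or the gripper's body presses on something with over 40 N, if the wrist force passes 120 N, or if a joint passes its speed limit or range.

ROBOT

A 7-joint arm with a two-finger parallel gripper is mounted at the origin on a cart in front of the work surface, level with it; the furniture and walls round the work are solid. World frame = base frame: x ahead of the robot, y to its left, z up, the work surface at z = 0. Lengths are in m, angles in rad, forces in N, time in s.
With the tool pointing down it reaches from about 0.375 to 0.925 m from the base axis. Payload 3.1 kg.
Tool frame: the origin (TCP) lies midway between the tips of the shut fingers; the grasp point (between the pads) lies 19 mm behind it; z points along the fingers, y is the line along which they close (so a half turn about z gives the same grasp; the last joint's range is limited). The gripper opens to 85 mm and grips with 20 to 120 N. Pads are 22 mm wide; open, the fingers measure 114 mm over their backs; the gripper's body (76 mm by 85 mm) begins 54 mm behind the grasp point. The pads swing forward as they close: fully open they stand 13 mm farther back than shut.
Start: joints at [1.097, 0.383, 0.044, 1.598, -0.018, 1.161, -0.05], TCP at [0.239, -0.605, 0.231] pointing down, gripper open.
Joint ranges: [-2.61, 2.61], [-0.41, 2.15], [-1.48, 1.57], [0, 2.5], [-1.57, 4.71], [0.05, 1.97], [-2.85, 2.85]. Speed limits (rad/s): [2.79, 2.79, 3.14, 3.14, 3.14, 3.14, 3.14].

INTERFACE

Orientations are given as a 3x3 rotation matrix whose columns are the frame's x, y, z axes.
In Python, from plant import * gives the robot as it stands.
- The arm moves only by the tool jog_arm, never from a script. Its argument "increments" is a list of rows, each a list of 5 numbers: the opening, from 0 (shut) to 1 (fully open), then the shift along the tool's x, y, z in mm, then the turn about the tool's z in rad. In form: [[grip, x, y, z, twist], ...]. A call has 1 to 12 rows; each row is the pose to reach, as a shift and turn from the pose commanded when the call began, along the tool's axes at that moment; what a row does not reach only later rows make up. A row lasts 1/12 s, in which the tool goes at most 41.7 mm and 7.16 degrees, less where a joint would pass 70% of its speed; a pose out of reach is approached as far as the arm can. A call with a gripper value outside its range is refused whole. The fingers move at their own pace and stop on an object; "force" is the grip in N (left out, the last holds). Time passes only in rows, so rows that repeat a pose let the fingers close. It gives the time, the measured TCP pose, the force, the opening and the grip force at its end, in the units of the state.
- observe(): the state, without advancing time (a new reading comes with each control period).
- read_camera(name): name is "scene" or "top"; returns (picture, depth): 400x640x3 uint8, red, green, blue; 400x640 float32, m along the optical axis (not along the pixel's ray), 0 where there is no reading.
- camera_info(name): a dict with "fx", "fy", "cx", "cy" (pixels), "view" (4x4, takes a point from world to camera coordinates). Camera axes: x right, y up, looking along -z (the intrinsics and any distortion apply to the point x, -y, -z); pixel columns grow to the right and rows downward; lengths in m; the calibration is good to about 2 mm. A picture is of the moment at which its call begins. camera_info takes no time and is no camera call.
- hand_in(): hands the job in; it is judged then, once.
The state is a dict: "t": time; "joints": joint angles; "qd": joint speeds; "effort": joint torques, N m; "tool_pos": TCP position; "tcp_rot": TCP orientation; "wrist_force": force on the tool from outside, world axes, zero at the start; "moment": the same for the moment, N m; "opening": finger opening in m; "grasp_force": force on a finger pad.
Only numpy, scipy, OpenCV 4.12 (cv2) and the standard library are available. Lean on these libraries where they do the work, as an engineer would, in place of code of your own. Each camera call takes 0.05 s, during which the arm holds its last target. There are 200 camera calls.

## Working session

There is one attempt and no reset: what is moved stays moved. The work goes in short steps, Python scripts to look and compute and a tool call to move; the robot and the scene stay as the last step left them, time stands still between calls to the robot, and variables do not carry over. Pictures are saved under pics/ and viewed, at most 10 in all, crops included, and the job is handed in when it is done.

Besides the shell and the picture viewer there is one more tool, called after "Call:" as a command line: name --pt "numbers of a row" for each row, then --argument value for the rest. jog_arm: Moves the arm, as the interface text tells. Its arguments: {"type":"object","properties":{"increments":{"type":"array"},"force":{"type":"number"}},"required":["increments"]}

```bash
ls; mkdir -p pics
python3 - <<'E'
from plant import *
import cv2, numpy as np
s=observe(); print(s['t'],s['tool_pos'],np.round(s['tcp_rot'],3).tolist())
for n in('top','scene'):
    p,d=read_camera(n); cv2.imwrite(f'pics/{n}0.png',p[:,:,::-1]); np.savez(f'{n}0.npz',p=p,d=d)
    c=camera_info(n); print(n,c)
E
```

```text
pics
0.0 [ 0.23820779 -0.60376541  0.22987142] [[0.93, 0.367, -0.001], [0.367, -0.93, 0.002], [-0.0, -0.003, -1.0]]
top {'fx': 369.3517706682126, 'fy': 369.3517706682126, 'cx': 324.20680940576335, 'cy': 203.43099951011882, 'view': array([[ 3.93769428e-04, -9.99869248e-01,  1.61657795e-02,
        -1.19702206e-01],
       [ 9.88385953e-01,  2.84576196e-03,  1.51937845e-01,
        -5.60915388e-01],
       [-1.51963983e-01,  1.59182009e-02,  9.88257840e-01,
        -9.68204683e-01],
       [ 0.00000000e+00,  0.00000000e+00,  0.00000000e+00,
         1.00000000e+00]])}
scene {'fx': 419.57009351735104, 'fy': 419.57009351735104, 'cx': 325.82823851755273, 'cy': 202.5815942741927, 'view': array([[ 0.51282927, -0.85848794, -0.00214199, -0.36578458],
       [ 0.51532434,  0.30583843,  0.8005646 , -0.30132931],
       [-0.68661995, -0.41165678,  0.59924264, -0.58930927],
       [ 0.        ,  0.        ,  0.        ,  1.        ]])}
```

View pics/top0.png

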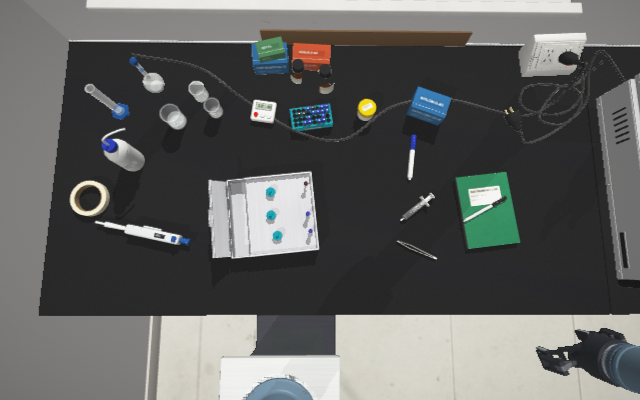

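View pics/scene0.png

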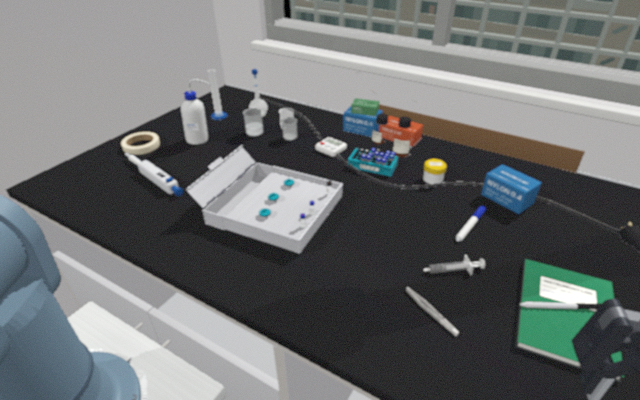

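The top picture shows the tray at (209–319, 172–258), with teal filters at about (270,192), (271,216) and (277,237). The vials are at about (306,183), (308,214) and (310,232). The trough and the open lid are on its left (world +y), with the loose tools to the right at x > 395.

```bash
cat > h.py <<'E'
import cv2, numpy as np
from plant import *
def ray(n,uv,z):
    c=camera_info(n); V=c['view']; R=V[:3,:3]; o=-R.T@V[:3,3]
    uv=np.atleast_2d(uv).astype(float)
    d=np.c_[(uv[:,0]-c['cx'])/c['fx'],-(uv[:,1]-c['cy'])/c['fy'],-np.ones(len(uv))]@R
    return o+d*((z-o[2])/d[:,2])[:,None]
def teal(p,roi):
    h=cv2.cvtColor(p,cv2.COLOR_RGB2HSV); m=cv2.inRange(h,(80,110,60),(100,255,255))
    k=np.zeros_like(m); x0,y0,x1,y1=roi; k[y0:y1,x0:x1]=m[y0:y1,x0:x1]
    n,_,st,ce=cv2.connectedComponentsWithStats(k)
    return [(st[i,4],ce[i]) for i in range(1,n) if st[i,4]>8]
E
python3 - <<'E'
from h import *
f=np.load('top0.npz'); p,d=f['p'],f['d']
for a,c in teal(p,(205,165,325,262)): print('top',a,c.round(1),ray('top',c,.040).round(4))
g=np.load('scene0.npz')['p']
for a,c in teal(g,(185,140,350,250)): print('scene',a,c.round(1),ray('scene',c,.040).round(4))
# tray outline
gr=cv2.cvtColor(p,cv2.COLOR_RGB2GRAY); m=((gr>75)*255).astype(np.uint8); k=np.zeros_like(m); k[160:270,200:330]=m[160:270,200:330]
k=cv2.morphologyEx(k,cv2.MORPH_CLOSE,np.ones((3,3)))
cs=max(cv2.findContours(k,0,2)[0],key=cv2.contourArea)
ap=cv2.approxPolyDP(cs,3,True)[:,0]; print(ap.tolist(),ray('top',ap,.043)[:,:2].round(3).tolist())
# right edge per row
e=np.array([(np.nonzero(k[v])[0].max(),v) for v in range(180,245)]); w=ray('top',e,.043)
l=cv2.fitLine(w[:,:2].astype(np.float32),cv2.DIST_HUBER,0,.001,.001).ravel(); print('right edge',l,np.degrees(np.arctan2(l[1],l[0])))
for lo,hi,nm in((0,1,'top'),(1,0,'bot')):
    e=np.array([((u),(np.nonzero(k[:,u])[0].min() if lo==0 else np.nonzero(k[:,u])[0].max())) for u in range(250,305)]); w=ray('top',e,.043)
    l=cv2.fitLine(w[:,:2].astype(np.float32),cv2.DIST_HUBER,0,.001,.001).ravel(); print(nm,l,np.degrees(np.arctan2(l[1],l[0])))
cv2.imwrite('pics/crop0.png',cv2.resize(p[155:275,195:335,::-1],None,fx=5,fy=5,interpolation=cv2.INTER_CUBIC)[:600])
E
```

```text
top 65 [270.  191.7] [[0.594  0.0305 0.04  ]]
top 66 [270.7 214.9] [[0.5297 0.0272 0.04  ]]
top 69 [276.9 235.2] [[0.4744 0.0092 0.04  ]]
scene 19 [348.4 159.6] [[ 0.759  -0.0397  0.04  ]]
scene 44 [288.7 182.2] [[0.5965 0.032  0.04  ]]
scene 51 [273.  196.3] [[0.5322 0.0301 0.04  ]]
scene 60 [264.5 212.1] [[0.4764 0.0112 0.04  ]]
[[311, 171], [225, 181], [209, 179], [212, 257], [318, 249]] [[0.652, -0.082], [0.623, 0.155], [0.628, 0.199], [0.416, 0.181], [0.437, -0.102]]
right edge [ 0.9947051   0.10277086  0.54877913 -0.09249197] 5.898751
top [ 0.10386033 -0.9945919   0.64247316  0.02136127] -84.03848
bot [ 0.10345448 -0.9946342   0.4250023   0.00765736] -84.06187
```

View pics/crop0.png

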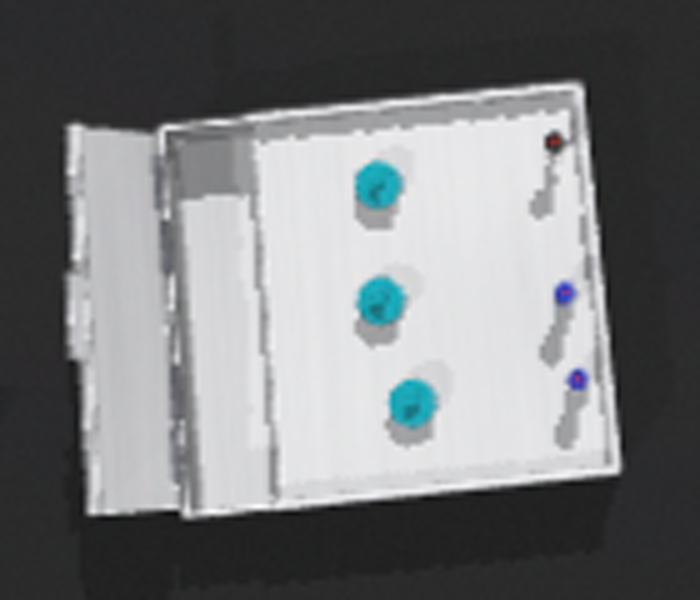

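The crop shows the tray turned by about 5.9°, with the trough empty and the lid leaning outward. The outline measures 217.7 mm wide against the expected 216 mm, and both views agree on the filters to 3 mm. I'll write a helper that gives moves in tray coordinates.

```bash
cat >> h.py <<'E'
TH=0.1035; O=np.array([.531,.0407,0.])
T=np.array([[np.cos(TH),-np.sin(TH),0],[np.sin(TH),np.cos(TH),0],[0,0,1.]])
def tray(w): return (np.atleast_2d(w)-O)@T*1000
def go(x,y,z):
    "tool-frame shift (mm) and twist to TCP at tray x,y,z mm with tool x along tray y"
    s=observe(); R=s['tcp_rot']; w=O+T@(np.array([x,y,z])/1000)
    a=np.arctan2(R[1,0],R[0,0]); tw=(a-(TH+np.pi/2)+np.pi)%(2*np.pi)-np.pi
    print('t',s['t'],'tray tcp',tray(s['tool_pos']).round(1),'shift',(R.T@(w-s['tool_pos'])*1000).round(1),'twist',round(tw,3),'F',np.round(s['wrist_force'],1))
E
python3 - <<'E'
from h import *
go(63,-62,200)
f=np.load('top0.npz'); h=cv2.cvtColor(f['p'],cv2.COLOR_RGB2HSV)
for u,v in ((305.5,183.5),(308,213.7),(310.5,231)): print('vial',tray(ray('top',(u,v),.064)).round(1))
for u,v in ((210,180),(213,257),(209,220)):
  for ph in (2.1,2.3,2.5):
    z=43+53*np.sin(ph); print(ph,round(101-53*np.cos(ph),1),tray(ray('top',(u,v),z/1000)).round(1))
for u,v in ((247,190),(249.5,255)): print('deck edge',tray(ray('top',(u,v),.032)).round(1))
E
```

```text
t 0.1 tray tcp [[-357.8 -610.9  230. ]] shift [ 552.9 -415.3   30.9] twist -1.298 F [-0.4  0.1 -0.1]
vial [[  69.8 -116.4   64. ]]
vial [[ -12.8 -115.2   64. ]]
vial [[ -59.5 -117.3   64. ]]
2.1 127.8 [[ 98.8 132.1  88.8]]
2.3 136.3 [[100.4 133.8  82.5]]
2.5 143.5 [[102.3 135.9  74.7]]
2.1 127.8 [[-102.2  135.8   88.8]]
2.3 136.3 [[-102.   137.6   82.5]]
2.5 143.5 [[-101.7  139.7   74.7]]
2.1 127.8 [[ -6.5 140.6  88.8]]
2.3 136.3 [[ -5.7 142.4  82.5]]
2.5 143.5 [[ -4.6 144.6  74.7]]
deck edge [[74.4 47.5 32. ]]
deck edge [[-104.8   53.5   32. ]]
```

Call:
jog_arm --pt "0.15 40 -30 0 -0.12" --pt "0.15 79 -60 0 -0.23" --pt "0.15 112 -84 0 -0.34" --pt "0.15 145 -109 0 -0.45" --pt "0.15 178 -133 5 -0.56" --pt "0.15 211 -158 5 -0.67" --pt "0.15 244 -183 5 -0.78" --pt "0.15 277 -208 10 -0.89" --pt "0.15 310 -233 10 -1.0" --pt "0.15 343 -258 10 -1.1" --pt "0.15 376 -283 10 -1.2" --pt "0.15 409 -308 10 -1.3"

```text
t: 1.1
tool_pos: [0.4997, -0.1767, 0.2209]
tcp_rot: [[-0.109, 0.994, -0.001], [0.994, 0.109, -0.0], [0.0, -0.001, -1.0]]
wrist_force: [0.9, 0.1, -0.3]
opening: 0.0131
grasp_force: 0.0
```

```bash
python3 -c "
from h import *
go(63,-62,120)"
```

```text
t 1.1 tray tcp [[ -53.6 -213.   220.9]] shift [150.3 117.6 100.8] twist 0.006 F [ 0.9  0.1 -0.3]
```

Call:
jog_arm --pt "0.15 30 24 10 0" --pt "0.15 60 46 30 0" --pt "0.15 90 70 50 0" --pt "0.15 120 92 75 0" --pt "0.15 142 110 100 0" --pt "0.15 142 111 100 0" --pt "0.15 142 111 100 0" --pt "0.15 142 111 100 0"

```text
t: 1.77
tool_pos: [0.5945, -0.0264, 0.1207]
tcp_rot: [[-0.105, 0.994, -0.002], [0.994, 0.105, -0.001], [-0.0, -0.002, -1.0]]
wrist_force: [0.4, -0.7, -0.5]
opening: 0.013
grasp_force: 0.0
```

```bash
python3 -c "
from h import *
go(63,-60,39)
p,d=read_camera('top'); cv2.imwrite('pics/top1.png',cv2.resize(p[155:275,195:335,::-1],None,fx=5,fy=5))
go(63,-60,39)"
```

```text
t 1.7667 tray tcp [[ 56.2 -73.3 120.7]] shift [13.3  6.9 81.7] twist 0.002 F [ 0.4 -0.7 -0.5]
t 1.8167 tray tcp [[ 56.6 -74.6 121.6]] shift [14.7  6.4 82.6] twist -0.0 F [-0.1 -0.   1.1]
```

Call:
jog_arm --pt "0.15 8 4 15 0" --pt "0.15 14 7 40 0" --pt "0.15 14 7 65 0" --pt "0.15 14 7 75 0" --pt "0.15 14 7 80 0" --pt "0.15 14 7 82 0" --pt "0.15 14 7 82 0" --pt "0.15 14 7 82 0"

```text
t: 2.48
tool_pos: [0.6018, -0.0115, 0.0406]
tcp_rot: [[-0.104, 0.995, 0.003], [0.995, 0.104, -0.0], [-0.0, 0.003, -1.0]]
wrist_force: [-0.5, -0.2, -0.5]
opening: 0.0127
grasp_force: 0.0
```

```bash
python3 -c "
from h import *
go(63,46,39)
p,d=read_camera('scene'); cv2.imwrite('pics/s1.png',cv2.resize(p[130:260,170:370,::-1],None,fx=4,fy=4,interpolation=2))
go(63,46,39)"
```

```text
t 2.4833 tray tcp [[ 65.  -59.2  40.6]] shift [105.2  -1.9   1.6] twist 0.001 F [-0.5 -0.2 -0.5]
t 2.5333 tray tcp [[ 65.1 -59.1  40.8]] shift [105.1  -2.    1.8] twist 0.001 F [-0.1  0.  -0.4]
```

View pics/s1.png

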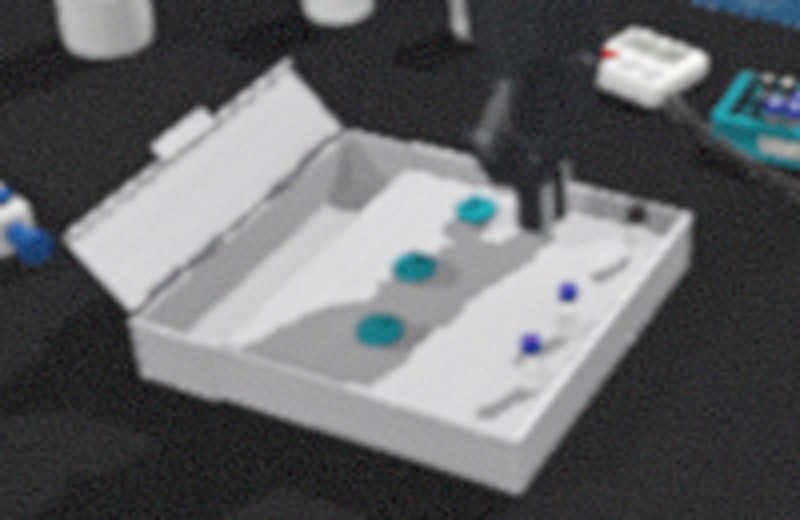

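The fingertips stand on the deck just behind the far filter, at about (540,200) in the crop, lined up with it and clear of the vials. I'll sweep it now.

Call:
jog_arm --pt "0.15 6 0 2 0" --pt "0.15 16 -1 2 0" --pt "0.15 24 -2 2 0" --pt "0.15 31 -2 2 0" --pt "0.15 38 -2 2 0" --pt "0.15 45 -2 2 0" --pt "0.15 52 -2 2 0" --pt "0.15 59 -2 2 0" --pt "0.15 66 -2 2 0" --pt "0.15 73 -2 2 0" --pt "0.15 80 -2 2 0" --pt "0.15 86 -2 2 0"

```text
t: 3.53
tool_pos: [0.5894, 0.0752, 0.0373]
tcp_rot: [[-0.105, 0.994, -0.0], [0.994, 0.105, 0.0], [0.0, 0.0, -1.0]]
wrist_force: [0.8, -0.4, 0.7]
opening: 0.0127
grasp_force: 0.1
```

Call:
jog_arm --pt "0.15 6 0 0 0" --pt "0.15 12 0 0 0" --pt "0.15 18 0 0 0" --pt "0.15 22 0 0 0" --pt "0.15 22 0 0 0" --pt "0.15 22 0 0 0"

```text
t: 4.03
tool_pos: [0.5872, 0.0964, 0.0373]
tcp_rot: [[-0.105, 0.994, -0.0], [0.994, 0.105, -0.0], [-0.0, -0.0, -1.0]]
wrist_force: [0.4, 0.4, -0.1]
opening: 0.0128
grasp_force: 0.0
```

```bash
python3 -c "
from h import *
go(-1,-60,39)
p,d=read_camera('scene'); cv2.imwrite('pics/s2.png',cv2.resize(p[130:260,170:370,::-1],None,fx=4,fy=4,interpolation=2))
for a,c in teal(p,(185,140,340,250)): print(a,tray(ray('scene',c,.040)).round(1),tray(ray('scene',c,.015)).round(1))
"
```

```text
t 4.0333 tray tcp [[61.6 49.6 37.3]] shift [-109.5  -62.9   -1.7] twist 0.002 F [ 0.4  0.4 -0.1]
10 [[38.7 51.6 40. ]] [[69.5 73.9 15. ]]
48 [[ -0.4 -11.1  40. ]] [[28.6  8.3 15. ]]
60 [[-57.3 -23.7  40. ]] [[-30.9  -4.8  15. ]]
```

View pics/s2.png

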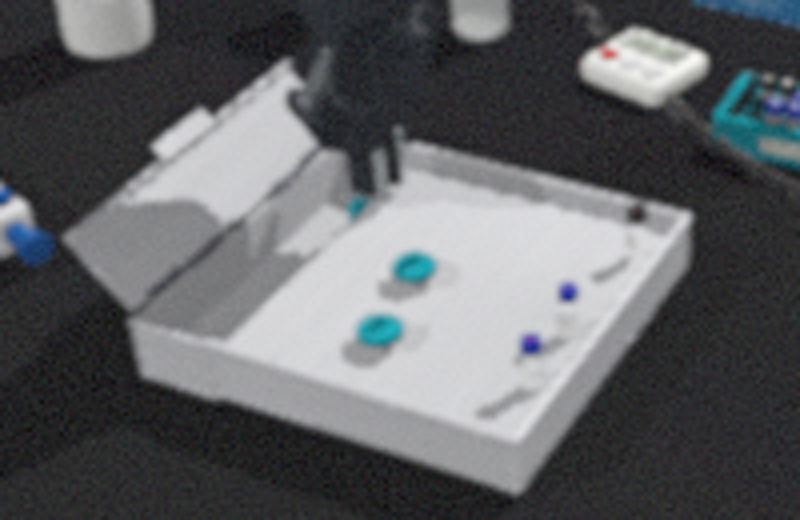

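Filter 1 is in the trough, partly visible at about (357,207) in the crop, and the others have not moved. Next is filter 2.

Call:
jog_arm --pt "0.15 0 0 -18 0" --pt "0.15 -10 -6 -33 0" --pt "0.15 -30 -18 -33 0" --pt "0.15 -55 -32 -33 0" --pt "0.15 -80 -46 -33 0" --pt "0.15 -100 -58 -33 0" --pt "0.15 -110 -63 -33 0" --pt "0.15 -110 -63 -33 0" --pt "0.15 -110 -63 -20 0" --pt "0.15 -110 -63 -8 0" --pt "0.15 -110 -63 -1 0" --pt "0.15 -110 -63 -1 0"

```text
t: 5.08
tool_pos: [0.5342, -0.0178, 0.0355]
tcp_rot: [[-0.108, 0.994, -0.005], [0.994, 0.108, 0.002], [0.002, -0.005, -1.0]]
wrist_force: [-0.4, -1.1, -0.8]
opening: 0.0129
grasp_force: 0.0
```

Call:
jog_arm --pt "0.15 6 0 0 0" --pt "0.15 14 0 0 0" --pt "0.15 21 0 0 0" --pt "0.15 28 0 0 0" --pt "0.15 35 0 0 0" --pt "0.15 42 0 0 0" --pt "0.15 49 0 0 0" --pt "0.15 56 0 0 0" --pt "0.15 63 0 0 0" --pt "0.15 70 0 0 0" --pt "0.15 77 0 0 0" --pt "0.15 84 0 0 0"

```text
t: 6.08
tool_pos: [0.5272, 0.0643, 0.0383]
tcp_rot: [[-0.105, 0.995, 0.0], [0.995, 0.105, -0.0], [-0.0, -0.0, -1.0]]
wrist_force: [-0.5, -0.1, 0.1]
opening: 0.0131
grasp_force: 0.1
```

Call:
jog_arm --pt "0.15 6 0 0 0" --pt "0.15 12 0 0 0" --pt "0.15 18 0 0 0" --pt "0.15 24 0 0 0" --pt "0.15 24 0 0 0" --pt "0.15 24 0 0 0"

```text
t: 6.58
tool_pos: [0.5247, 0.0881, 0.0383]
tcp_rot: [[-0.106, 0.994, -0.0], [0.994, 0.106, 0.0], [0.0, -0.0, -1.0]]
wrist_force: [0.0, 0.0, 0.4]
opening: 0.0128
grasp_force: 0.0
```

```bash
python3 -c "
from h import *
go(-58,-68,39)
for n,roi in (('scene',(185,140,340,250)),('top',(205,165,325,262))):
  p,d=read_camera(n)
  for a,c in teal(p,roi): print(n,a,tray(ray(n,c,.040)).round(1),tray(ray(n,c,.015)).round(1))
"
```

```text
t 6.5833 tray tcp [[-1.4 47.8 38.3]] shift [-115.6  -56.9   -0.7] twist 0.003 F [0.  0.  0.4]
scene 13 [[45.6 53.3 40. ]] [[76.7 75.7 15. ]]
scene 60 [[-57.3 -23.7  40. ]] [[-30.9  -4.8  15. ]]
top 69 [[-59.6 -25.5  40. ]] [[-57.6 -22.9  15. ]]
```

Call:
jog_arm --pt "0.15 0 0 -18 0" --pt "0.15 -10 -6 -33 0" --pt "0.15 -30 -16 -33 0" --pt "0.15 -55 -30 -33 0" --pt "0.15 -80 -42 -33 0" --pt "0.15 -102 -52 -33 0" --pt "0.15 -113 -57 -33 0" --pt "0.15 -113 -57 -33 0" --pt "0.15 -113 -57 -20 0" --pt "0.15 -113 -57 -8 0" --pt "0.15 -113 -57 0 0" --pt "0.15 -113 -57 0 0"

```text
t: 7.68
tool_pos: [0.4781, -0.0298, 0.0362]
tcp_rot: [[-0.106, 0.994, -0.004], [0.994, 0.106, 0.001], [0.001, -0.004, -1.0]]
wrist_force: [-0.3, -0.3, 0.1]
opening: 0.0124
grasp_force: 0.0
```

Call:
jog_arm --pt "0.15 6 0 0 0" --pt "0.15 14 0 0 0" --pt "0.15 22 0 0 0" --pt "0.15 29 0 0 0" --pt "0.15 36 0 0 0" --pt "0.15 43 0 0 0" --pt "0.15 50 0 0 0" --pt "0.15 57 0 0 0" --pt "0.15 64 0 0 0" --pt "0.15 71 0 0 0" --pt "0.15 78 0 0 0" --pt "0.15 85 0 0 0"

```text
t: 8.68
tool_pos: [0.4709, 0.0544, 0.0383]
tcp_rot: [[-0.105, 0.994, -0.0], [0.994, 0.105, -0.0], [-0.0, -0.0, -1.0]]
wrist_force: [1.0, 0.4, 0.6]
opening: 0.0128
grasp_force: 0.1
```

Call:
jog_arm --pt "0.15 6 0 0 0" --pt "0.15 12 0 0 0" --pt "0.15 18 0 0 0" --pt "0.15 24 0 0 0" --pt "0.15 29 0 0 0" --pt "0.15 29 0 0 0" --pt "0.15 29 0 0 0" --pt "0.15 29 0 -20 0" --pt "0.15 29 0 -60 0" --pt "0.15 29 0 -95 0" --pt "0.15 29 0 -110 0" --pt "0.15 29 0 -110 0"

```text
t: 9.68
tool_pos: [0.4718, 0.0828, 0.1528]
tcp_rot: [[-0.104, 0.995, 0.01], [0.995, 0.104, 0.0], [-0.001, 0.01, -1.0]]
wrist_force: [1.4, -0.1, -0.1]
opening: 0.0126
grasp_force: 0.0
```

```bash
python3 -c "
from h import *
go(0,165,150)
for n,roi in (('scene',(185,140,340,250)),('top',(205,165,325,262))):
  p,d=read_camera(n)
  for a,c in teal(p,roi): print(n,a,tray(ray(n,c,.040)).round(1),tray(ray(n,c,.015)).round(1))
  cv2.imwrite(f'pics/{n}3.png',cv2.resize(p[155:275,195:335,::-1] if n=='top' else p[130:260,170:370,::-1],None,fx=4,fy=4,interpolation=2))
"
```

```text
t 9.6833 tray tcp [[-54.5  48.  152.8]] shift [117.   54.5   3.3] twist 0.0 F [ 1.4 -0.1 -0.1]
scene 14 [[45.  53.5 40. ]] [[76.  75.8 15. ]]
scene 11 [[-17.6  51.3  40. ]] [[10.6 73.5 15. ]]
scene 13 [[-73.8  51.5  40. ]] [[-48.1  73.8  15. ]]
top 30 [[57.9 59.5 40. ]] [[62.8 64.2 15. ]]
top 25 [[-3.  57.5 40. ]] [[ 0.4 62.1 15. ]]
top 22 [[-61.2  57.8  40. ]] [[-59.3  62.5  15. ]]
```

View pics/scene3.png

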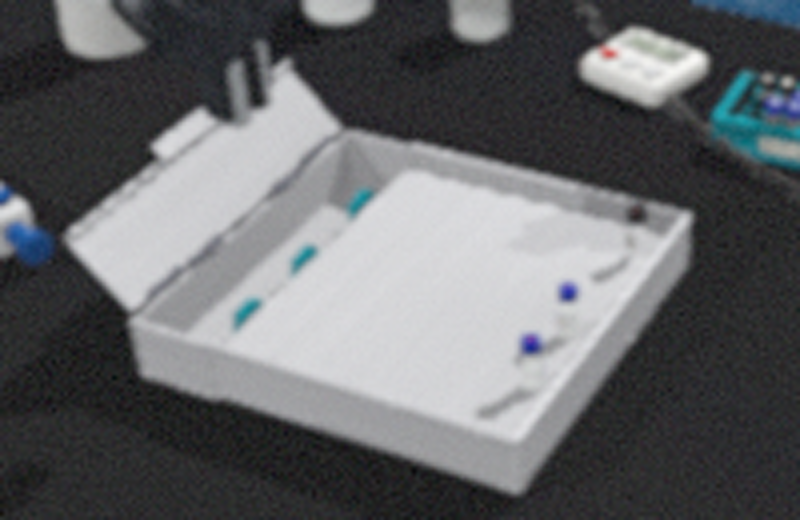

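All three filters are in the trough, at crop pixels (247,312), (303,258) and (360,200). The vials have not moved. I'll check the filters' heights by depth, in case one leans on the deck edge.

Run:
```python
from h import *
for n,roi in (('top',(205,165,325,262)),('scene',(185,140,340,250))):
  p,d=read_camera(n); c=camera_info(n); V=c['view']
  h=cv2.cvtColor(p,cv2.COLOR_RGB2HSV); m=cv2.inRange(h,(80,110,60),(100,255,255)); 
  k=np.zeros_like(m); x0,y0,x1,y1=roi; k[y0:y1,x0:x1]=m[y0:y1,x0:x1]
  N,L,st,_=cv2.connectedComponentsWithStats(k)
  for i in range(1,N):
    v,u=np.nonzero((L==i)&(d>0)); 
    if len(v)<8: continue
    D=d[v,u]; P=np.c_[(u-c['cx'])/c['fx']*D,-(v-c['cy'])/c['fy']*D,-D]
    w=tray((P-V[:3,3])@V[:3,:3]); print(n,len(v),'xyz lo/med/hi',np.percentile(w,[5,50,95],axis=0).round(1).tolist())
```

```text
top 30 xyz lo/med/hi [[51.0, 56.4, 6.8], [60.6, 61.6, 26.6], [71.0, 69.9, 33.8]]
top 27 xyz lo/med/hi [[-38.7, 14.8, 19.7], [-2.3, 59.0, 28.8], [7.8, 65.4, 289.5]]
top 20 xyz lo/med/hi [[-74.0, 12.3, 20.1], [-64.8, 58.1, 27.5], [-54.9, 63.3, 283.4]]
scene 14 xyz lo/med/hi [[52.0, 61.1, 26.6], [58.9, 62.4, 29.6], [65.3, 65.2, 32.8]]
scene 11 xyz lo/med/hi [[-11.3, 59.8, 26.8], [-5.1, 60.8, 29.4], [0.4, 62.4, 31.6]]
scene 14 xyz lo/med/hi [[-68.4, 59.5, 27.0], [-63.6, 61.0, 29.5], [-55.1, 62.7, 31.3]]
```

View pics/top3.png

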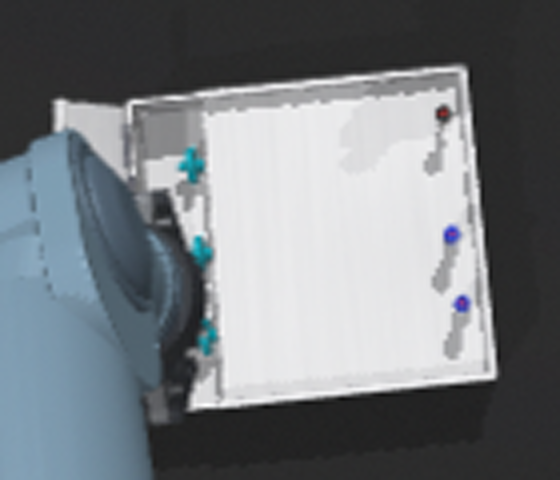

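The depth and the picture agree: the filters stand on edge in the trough with their tops at 34 mm or less, below the lid's underside (43 mm) and lip (36 mm). Next is the lid: I'll go over it to the outside at tray x≈45, clear of the tab.

Call:
jog_arm --pt "0 20 18 0 0" --pt "0 45 40 0 0" --pt "0 70 65 0 0" --pt "0 95 88 0 0" --pt "0 115 100 0 0" --pt "0 123 100 0 0" --pt "0 123 100 0 0" --pt "0 123 100 20 0" --pt "0 123 100 50 0" --pt "0 123 100 75 0" --pt "0 123 100 88 0" --pt "0 123 100 88 0"

```text
t: 10.88
tool_pos: [0.5504, 0.2116, 0.0557]
tcp_rot: [[-0.104, 0.995, -0.009], [0.995, 0.104, -0.005], [-0.004, -0.01, -1.0]]
wrist_force: [-0.6, -1.0, -0.3]
opening: 0.0003
grasp_force: 0.0
```

Run:
```python
from h import *
go(45,108,64)
p,d=read_camera('scene'); cv2.imwrite('pics/s4.png',cv2.resize(p[90:260,120:350,::-1],None,fx=3,fy=3,interpolation=2))
```

```text
t 10.8833 tray tcp [[ 36.9 168.   55.7]] shift [-60.    8.   -8.1] twist 0.0 F [-0.6 -1.  -0.3]
```

View pics/s4.png

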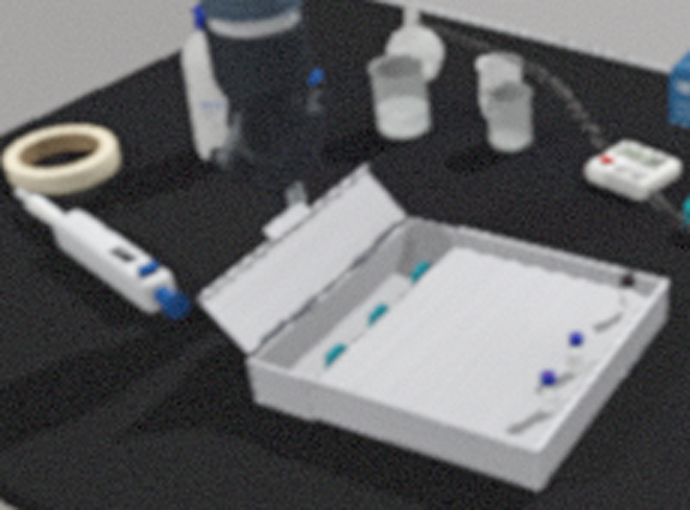

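The fingers are outside the lid, beside the tab at (295,190), and clear of the pipette and the bottle. I'll push the lid over inward.

Call:
jog_arm --pt "0 0 2 -6 0" --pt "0 -8 4 -6 0" --pt "0 -14 4 -6 0" --pt "0 -20 4 -6 0" --pt "0 -26 4 -6 0" --pt "0 -32 4 -6 0" --pt "0 -38 4 -6 0" --pt "0 -44 4 -6 0" --pt "0 -50 4 -6 0" --pt "0 -56 4 -6 0" --pt "0 -62 4 -6 0" --pt "0 -66 4 -6 0"

```text
t: 11.93
tool_pos: [0.5651, 0.1488, 0.0657]
tcp_rot: [[-0.104, 0.995, -0.001], [0.995, 0.104, -0.001], [-0.0, -0.001, -1.0]]
wrist_force: [0.4, 1.8, -0.1]
opening: 0.0
grasp_force: 0.5
```

Call:
jog_arm --pt "0 -6 0 0 0" --pt "0 -12 0 0 0" --pt "0 -18 0 0 0" --pt "0 -24 0 0 0" --pt "0 -27 0 0 0" --pt "0 -27 0 0 0"

```text
t: 12.43
tool_pos: [0.5685, 0.1213, 0.0661]
tcp_rot: [[-0.103, 0.995, -0.0], [0.995, 0.103, -0.001], [-0.001, -0.0, -1.0]]
wrist_force: [0.0, -0.1, 1.5]
opening: -0.0003
grasp_force: 0.0
```

Run:
```python
from h import *
go(0,58,75)
p,d=read_camera('scene'); cv2.imwrite('pics/s5.png',cv2.resize(p[90:260,120:350,::-1],None,fx=3,fy=3,interpolation=2))
```

```text
t 12.4333 tray tcp [[45.7 76.2 66.1]] shift [-18.3 -45.7  -8.8] twist -0.001 F [ 0.  -0.1  1.5]
```

View pics/s5.png

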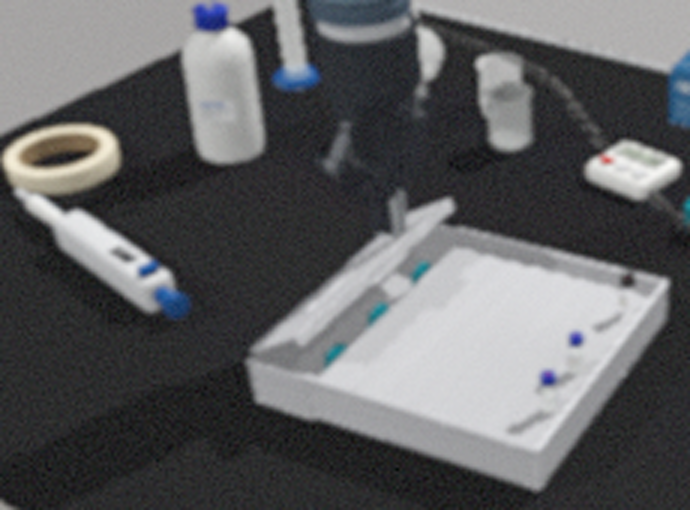

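The lid now leans inward at about 30° over the trough. I'll lift, move over it and press down.

Call:
jog_arm --pt "0 0 0 -15 0" --pt "0 -4 -10 -22 0" --pt "0 -10 -25 -22 0" --pt "0 -14 -38 -22 0" --pt "0 -14 -42 -18 0" --pt "0 -14 -42 -10 0" --pt "0 -14 -42 -4 0" --pt "0 -14 -42 2 0" --pt "0 -14 -42 8 0" --pt "0 -14 -42 13 0" --pt "0 -14 -42 17 0" --pt "0 -14 -42 19 0"

```text
t: 13.48
tool_pos: [0.5277, 0.1051, 0.0463]
tcp_rot: [[-0.105, 0.994, -0.001], [0.994, 0.105, 0.0], [0.0, -0.001, -1.0]]
wrist_force: [-0.5, 0.4, 0.5]
opening: -0.0002
grasp_force: 0.1
```

Call:
jog_arm --pt "0 0 0 1 0" --pt "0 0 0 2 0" --pt "0 0 0 2 0" --pt "0 0 0 2 0"

```text
t: 13.82
tool_pos: [0.5282, 0.1051, 0.0455]
tcp_rot: [[-0.105, 0.994, 0.001], [0.994, 0.105, 0.0], [0.0, 0.001, -1.0]]
wrist_force: [-0.0, -0.3, -0.0]
opening: 0.0003
grasp_force: 0.0
```

Run:
```python
from h import *
go(0,62,45)
```

```text
t 13.8167 tray tcp [[ 3.8 64.3 45.5]] shift [-2.3 -3.9  0.5] twist 0.002 F [-0.  -0.3 -0. ]
```

Call:
jog_arm --pt "0 0 0 1 0" --pt "0 0 0 2 0" --pt "0 0 0 2 0" --pt "0 0 0 2 0"

```text
t: 14.15
tool_pos: [0.5284, 0.1051, 0.045]
tcp_rot: [[-0.105, 0.994, 0.001], [0.994, 0.105, -0.001], [-0.001, 0.0, -1.0]]
wrist_force: [-4.0, -1.2, 10.9]
opening: -0.0
grasp_force: 5.0
```

The tips are in firm contact at z = 45 mm, the shut height, with 11 N. I'll press a little more, then retreat straight up.

Call:
jog_arm --pt "0 0 0 1 0" --pt "0 0 0 1 0" --pt "0 0 0 1 0"

```text
t: 14.4
tool_pos: [0.5284, 0.1051, 0.045]
tcp_rot: [[-0.105, 0.994, 0.0], [0.994, 0.105, -0.002], [-0.002, 0.0, -1.0]]
wrist_force: [-4.9, -1.2, 16.1]
opening: 0.0002
grasp_force: 8.0
```

Call:
jog_arm --pt "0 0 0 -5 0" --pt "0 0 0 -30 0" --pt "0 0 0 -65 0" --pt "0 0 0 -100 0" --pt "0 0 0 -130 0" --pt "0 -40 0 -150 0" --pt "0 -80 0 -150 0" --pt "0 -120 0 -150 0" --pt "0 -160 0 -150 0" --pt "0 -200 0 -150 0" --pt "0 -210 0 -150 0" --pt "0 -210 0 -150 0"

```text
t: 15.4
tool_pos: [0.5496, -0.1104, 0.192]
tcp_rot: [[-0.095, 0.995, -0.0], [0.995, 0.095, -0.002], [-0.002, -0.0, -1.0]]
wrist_force: [-0.0, -0.0, 0.2]
opening: 0.0002
grasp_force: 0.0
```

Run:
```python
from h import *
p,d=read_camera('scene'); cv2.imwrite('pics/s6.png',cv2.resize(p[90:260,120:350,::-1],None,fx=3,fy=3,interpolation=2))
p,d=read_camera('top'); c=camera_info('top'); V=c['view']; cv2.imwrite('pics/t6.png',p[:,:,::-1])
for q in [(x,y) for x in(-90,0,90) for y in (54,75,95)]:
    w=O+T@np.array([q[0]/1e3,q[1]/1e3,.045]); k=V[:3,:3]@w+V[:3,3]
    u=int(round(c['cx']-c['fx']*k[0]/k[2])); v=int(round(c['cy']+c['fy']*k[1]/k[2])); D=np.median(d[v-1:v+2,u-1:u+2])
    P=np.array([(u-c['cx'])/c['fx']*D,-(v-c['cy'])/c['fy']*D,-D]); print(q,tray((P-V[:3,3])@V[:3,:3]).round(1))
```

```text
(-90, 54) [[-89.   53.8  46.1]]
(-90, 75) [[-89.5  75.3  45.6]]
(-90, 95) [[-90.2  93.9  45.9]]
(0, 54) [[-0.  52.6 47.3]]
(0, 75) [[-0.7 74.1 48.1]]
(0, 95) [[-0.9 96.1 46.1]]
(90, 54) [[89.1 54.5 46.9]]
(90, 75) [[88.3 73.9 46.4]]
(90, 95) [[90.6 95.7 45.8]]
```

View pics/s6.png

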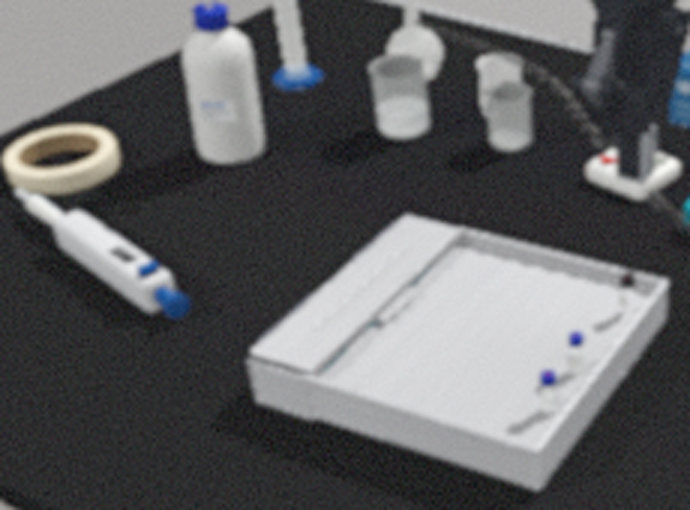

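The picture shows the lid lying level over the trough, its edge running from (320,370) to (460,235). The top surface measures z ≈ 46 mm across the lid, at hinge and free edge alike. The deck is clear, the three vials stand where they were, and nothing else has moved.

```bash
python3 -c "
from plant import *
print(hand_in())"
```

```text
the job is handed in; nothing more can be done
None
```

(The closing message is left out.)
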